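Push a tea packet up the packet ramp against its hidden stop

TASK

Lay the tea packet flat and lengthways on the bare foot of the sloping packet ramp, below the side rails, then push it up between the rails and under the hood until it rests against the rubber-faced stop hidden inside, and leave it there. Feel for the stop and press only gently, since a hard shove would dent the packet, and do not disturb the sugar bowl, the shakers or the creamers.

Things in the scene. Friction and masses are not known exactly. Their poses are not given: they have to be found in the camera images.
- packet_center (a point): Centre of the tea packet: a closed mustard-yellow cardboard box, 65 mm (its x) by 115 mm (its y, the long way) by 55 mm tall (its z), 0.17 to 0.35 kg, loose, lying on its 65 x 115 face. The point is half-way up, 27.5 mm above the underside; the axes are the packet's own. It can be gripped across the 65 mm and does not slide down the ramp by itself.
- deck: Fixed ramp: pale wooden deck 275 mm long, 115 wide, rising 0.175 rad (10 degrees) away from the robot. Origin: middle of its low foot edge on the upper face, 12 mm above the worktop. x runs up along the slope, y across it to the left, z square off the deck. Bare from x = 0 to 0.133, long enough for the whole packet. Sliding the packet along it takes about 1 to 4 N.
- rail_mouth (a point): Middle of the deck between the mouths of the two aluminium side rails (12 mm high), at deck x = 0.133, same axes as the deck. The rails are about 90 mm apart here and narrow until deck x = 0.166 to a straight channel 71 mm wide that runs to the top end of the deck.
- hood_mouth (a point): Middle of the deck under the front edge of the aluminium hood, deck x = 0.185, same axes as the deck. Hood: deck x 0.185 to 0.275, 91 mm wide, underside 65 mm and top 69 mm off the deck. In it a fixed stop with a rubber buffer (50 mm wide, 14 to 46 mm off the deck, gives 1 mm per 5 N) crosses the channel, its face 35 to 85 mm past this point: set anew each time, not measured.
- sugar_bowl: Bystander: round white porcelain sugar bowl with a lid, 67 mm across, 74 tall, loose; origin at the centre of its underside.
- salt: Bystander: glass salt shaker with a grey cap, 44 mm across, 90 tall, loose; origin at the centre of its underside.
- pepper: Bystander: glass pepper shaker with a grey cap, 44 mm across, 90 tall, loose; origin at the centre of its underside.
- creamer_1: Bystander: small coffee-creamer pot with a foil lid, 48 x 39 x 19 mm, loose; origin at the centre of its underside.
- creamer_2: Bystander: a second, identical creamer pot, 48 x 39 x 19 mm, loose; origin at the centre of its underside.
Things that resemble listed ones, but are neither listed nor needed, are in the scene too. Leave any green or turquoise look-alike of the part that bears packet_center alone.

How it is judged (in metres and radians):
On the way:
1. the packet lies flat and lengthways on the bare foot of the ramp (z of packet_center in the frame of deck between 0.022 and 0.034 m and angle between the z axis of packet_center and the z axis of deck, either way round below 0.1 rad and x of packet_center in the frame of deck between 0.035 and 0.105 m and y of packet_center in the frame of deck between -0.03 and 0.03 m and angle between the y axis of packet_center and the x axis of deck, either way round below 0.25 rad), for 0.2 s.
At the end, for the whole second after the job is handed in: The packet lies flat on the ramp, lengthways in the channel (within 0.12 rad), its upper end against the buffer of the hidden stop (gap under 3 mm), released and at rest (z of packet_center in the frame of deck between 0.022 and 0.034 m and angle between the z axis of packet_center and the z axis of deck, either way round below 0.1 rad and x of packet_center in the frame of buffer above -0.0605 m and x of packet_center in the frame of deck above 0.14 m and y of packet_center in the frame of deck between -0.008 and 0.008 m and angle between the y axis of packet_center and the x axis of deck, either way round below 0.12 rad and linear speed of packet below 0.01 m/s); the robot touches nothing.
It fails at once if the packet was pressed against the stop with more than 18 N (contact force between packet and buffer above 18 N).
It fails at once if the sugar bowl, a shaker or a creamer was moved by more than 30 mm (distance of any of sugar_bowl, salt, pepper, creamer_1, creamer_2 from where it was at the start of the episode above 0.03 m).
It also fails if it takes over 64 s, if anything falls off the work surface, if the arm or the gripper's body presses on something with over 40 N, if the wrist force passes 120 N, or if a joint passes its speed limit or range.

ROBOT

A 7-joint arm with a two-finger parallel gripper is mounted at the origin on a cart in front of the work surface, level with it; the furniture and walls round the work are solid. World frame = base frame: x ahead of the robot, y to its left, z up, the work surface at z = 0. Lengths are in mm, angles in rad, forces in N, time in s.
With the tool pointing down it reaches from about 400 to 875 mm from the base axis. Payload 6.5 kg.
Tool frame: the origin (TCP) lies at the very end of the fingers, on their centre line; the grasp point (between the pads) lies 19 mm behind it (robot.grip_point_offset is the distance from the TCP to the grasp point, in mm); z points along the fingers, y is the line along which they close (so a half turn about z gives the same grasp; the last joint's range is limited). The gripper opens to 88 mm and grips with 3 to 60 N. Pads are 18 mm wide; open, the fingers measure 123 mm over their backs; the gripper's body (75 mm by 187 mm) begins 45 mm behind the grasp point.
Start: joints at [1.262, 0.536, -0.004, 1.538, 0.003, 1.067, -0.071], TCP at [156.27, -630.928, 238.716] pointing down, gripper open.
Joint ranges: [-2.7, 2.7], [-0.37, 2.16], [-1.27, 1.26], [0.24, 2.4], [-1.31, 4.45], [0.19, 1.91], [-2.76, 2.76]. Speed limits (rad/s): [2.39, 2.39, 3.14, 3.14, 3.14, 3.14, 3.14].

INTERFACE

Orientations are given as [roll, pitch, yaw] about the fixed x, y, z axes, in that order (R = Rz(yaw) Ry(pitch) Rx(roll)).
In Python, from station import robot gives the robot as it stands. The module is installed in compiled form; this text tells all that it offers.
- The arm moves only by the shell command python3 -m pendant 'ROWS' [OPENING] [FORCE]. ROWS is JSON, a list of rows, each an object of numbers: "dx", "dy", "dz": the shift along the world's x, y, z in units of 30 mm (1.0 is 30 mm); "ax", "ay", "az": the turn, a rotation vector about the world's x, y, z in units of 5 degrees (1.0 is 5 degrees). A call has 1 to 20 rows; each row shifts and turns the commanded pose from where the row before left it; what a row does not reach is not made up. A row lasts 1/12 s, in which the tool goes at most 41.7 mm and 7.16 degrees, less where a joint would pass 70% of its speed; a pose out of reach is approached as far as the arm can. A call is refused whole if a number of a shift passes 1 or a number of a turn 1, either way. A call with a gripper value outside its range is refused whole. OPENING is the opening in per cent of the stroke, from 0 (shut) to 100 (fully open), set as the call begins (- or left out, the last holds). The fingers move at their own pace and stop on an object; FORCE is the grip in N (left out, the last holds). Time passes only in rows, so rows that do not move let the fingers close. It gives the time, the measured TCP pose, the force, the opening and the grip force at its end, in the units of the state.
- robot.read_state(): the state, without advancing time (a new reading comes with each control period).
- robot.snapshot(name): name is "side" or "top" or "wrist"; returns the picture (420x560x3 uint8, red, green, blue); there is no depth.
- robot.get_calibration(name): a dict with "camera_matrix" (3x3 intrinsics, pixels), "view" (4x4, takes a point from world to camera coordinates); the wrist camera has in their place "hand_eye" (4x4, takes a point from camera to tool coordinates, whose origin is the TCP and whose axes are the flange's). Camera axes: x right, y down, z forward; pixel columns grow to the right and rows downward; lengths in mm; the calibration is good to about 2 mm. A picture is of the moment at which its call begins: read the wrist's pose just before it. get_calibration takes no time and is no camera call.
- robot.sign_off(): hands the job in; it is judged then, once.
Trained networks look in the newest picture that a camera, given by its name, has taken for a name from the list of things; names that differ only in an ending like _2 or _b are one class to them, and where a whole thing is asked for, a point or a joint stands for the part that bears it (a point fixed in the world has none). Each returns a list of dicts, best first, with "confidence" (0 to 1); they miss things now and then, are a little off and sometimes report something else, mostly with a low value. They report only what shows in the picture. A call takes as long as a camera call. They do not tell look-alikes from the thing itself.
- robot.search_frame(camera, target): "rect" ([left, top, right, bottom] in pixels, round what is visible of it).
- robot.cut_out(camera, target): "pixels" (420x560 bool, what is visible of it) and "rect" ([left, top, right, bottom] in pixels, round what is visible of it).
- robot.pinpoint(camera, target): "at" ([column, row] in pixels: a listed point, or the origin of a listed thing).
The state is a dict: "clock": time; "qpos": joint angles; "joint_velocities": joint speeds; "effort": joint torques, N m; "eef_pos": TCP position; "orientation": TCP orientation; "ft_force": force on the tool from outside, world axes, zero at the start; "ft_torque": the same for the moment, N m; "grip_width": opening from 0.0 (shut) to 1.0 (fully open); "finger_force": force on a finger pad.
Only numpy, scipy, OpenCV 4.12 (cv2) and the standard library are available. Lean on these libraries where they do the work, as an engineer would, in place of code of your own. Each camera call takes 0.05 s, during which the arm holds its last target. There are 200 camera calls.

## Working session

There is one attempt and no reset: what is moved stays moved. The work goes in short steps, Python scripts to look and compute and a shell command to move; the robot and the scene stay as the last step left them, time stands still between calls to the robot, and variables do not carry over. Pictures are saved under pics/ and viewed, at most 13 in all, crops included, and the job is handed in when it is done.

```bash
mkdir -p pics
cat > h.py <<'E'
import numpy as np, cv2
from station import robot
def cam(n):
    c=robot.get_calibration(n); return {k:np.array(v,float) for k,v in c.items()}
def snap(n,f=None):
    im=np.array(robot.snapshot(n))
    if f: cv2.imwrite('pics/'+f,im[:,:,::-1])
    return im
def ray(n,px,V=None):
    c=cam(n); V=c['view'] if V is None else V
    K=c['camera_matrix']; d=np.linalg.inv(K)@[px[0],px[1],1]
    R=V[:3,:3]; o=-R.T@V[:3,3]; d=R.T@d; return o,d/np.linalg.norm(d)
def atz(n,px,z,V=None):
    o,d=ray(n,px,V); return o+d*(z-o[2])/d[2]
def tri(rays):
    A=np.zeros((3,3));b=np.zeros(3)
    for o,d in rays:
        P=np.eye(3)-np.outer(d,d);A+=P;b+=P@o
    p=np.linalg.solve(A,b); return p,[round(float(np.linalg.norm((np.eye(3)-np.outer(d,d))@(p-o))),1) for o,d in rays]
def proj(n,P,V=None):
    c=cam(n);V=c['view'] if V is None else V
    q=V[:3,:3]@np.array(P,float)+V[:3,3];q=c['camera_matrix']@q;return q[:2]/q[2]
def wristV():
    from scipy.spatial.transform import Rotation as Ro
    s=robot.read_state();T=np.eye(4);T[:3,:3]=Ro.from_euler('xyz',s['orientation']).as_matrix();T[:3,3]=s['eef_pos']
    return np.linalg.inv(T@cam('wrist')['hand_eye'])
E
cat > a.py <<'E'
from h import *
print(robot.read_state())
a=snap('top','top0.png');b=snap('side','side0.png')
cv2.imwrite('pics/both0.png',cv2.resize(np.hstack([a,b])[:,:,::-1],(800,300)))
np.set_printoptions(precision=1,suppress=True)
for t in ['packet_center','deck','rail_mouth','hood_mouth','sugar_bowl','salt','pepper','creamer_1']:
    for c in ['top','side']:
        print(t,c,[(np.round(r['at']).tolist(),round(r['confidence'],2)) for r in robot.pinpoint(c,t)][:4])
E
python3 a.py
```

```text
{'clock': 0.0, 'qpos': array([ 1.26179093,  0.53716847, -0.00444995,  1.53886865,  0.00257268,
        1.06731062, -0.07122017]), 'joint_velocities': array([-8.18756722e-05, -5.63678560e-04,  7.72649530e-05, -1.57807437e-03,
       -4.21788713e-04,  5.90930211e-04, -1.23958190e-03]), 'effort': array([-1.68355027e-04, -5.70980895e+01,  9.90926921e-01, -2.51596874e+01,
       -5.62024734e-02,  1.79147796e-02,  1.48891536e-04]), 'eef_pos': array([ 156.12477339, -630.32998718,  237.83922149]), 'orientation': array([-3.13984595e+00,  9.87403626e-05,  2.42853773e-01]), 'ft_force': array([ 0.62719163, -0.47838636,  0.27103677]), 'ft_torque': array([0.032246  , 0.03438874, 0.01752642]), 'finger_force': 0.0, 'grip_width': 1.00506051147439}
packet_center top [([167.0, 199.0], 0.97), ([221.0, 194.0], 0.94), ([272.0, 195.0], 0.9), ([156.0, 271.0], 0.83)]
packet_center side [([234.0, 180.0], 0.93), ([283.0, 180.0], 0.7), ([207.0, 155.0], 0.67), ([273.0, 155.0], 0.66)]
deck top [([324.0, 215.0], 0.6)]
deck side [([258.0, 261.0], 0.84), ([306.0, 341.0], 0.52)]
rail_mouth top [([326.0, 178.0], 0.64)]
rail_mouth side [([310.0, 257.0], 0.69)]
hood_mouth top [([328.0, 159.0], 0.96)]
hood_mouth side [([336.0, 254.0], 0.62)]
sugar_bowl top [([232.0, 156.0], 0.75)]
sugar_bowl side [([325.0, 201.0], 0.69), ([307.0, 340.0], 0.6)]
salt top [([388.0, 186.0], 0.65)]
salt side [([305.0, 339.0], 0.63)]
pepper top [([395.0, 168.0], 0.46)]
pepper side [([335.0, 348.0], 0.64)]
creamer_1 top [([255.0, 232.0], 0.67), ([379.0, 230.0], 0.62)]
creamer_1 side [([234.0, 325.0], 0.7), ([234.0, 215.0], 0.69)]
```

Run:
```python
import cv2,numpy as np
a=cv2.imread('pics/top0.png')[100:310,110:460];b=cv2.imread('pics/side0.png')
cv2.imwrite('pics/v1.png',cv2.resize(a,(800,480),interpolation=cv2.INTER_CUBIC));
```

```text
(no output)
```

View pics/v1.png

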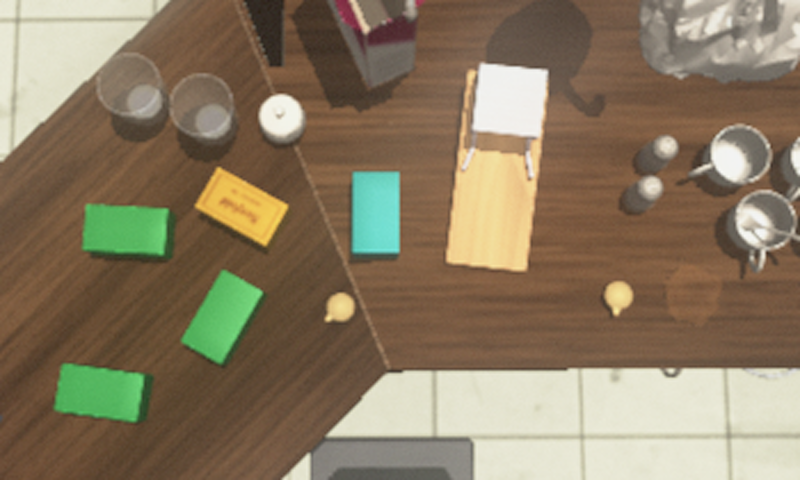

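View pics/side0.png

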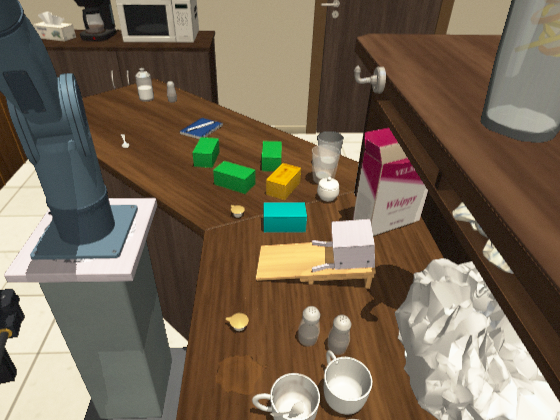

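The top crop shows the yellow packet at full-image px (216,190), with green look-alikes around it. The turquoise one is at (274,193), the ramp foot at (323,217) and the hood around (333,144). In the side view the packet is at (283,180) and the ramp foot at (258,262). The sugar bowl stands just beyond the packet.

```bash
cat > b.py <<'E'
from h import *
np.set_printoptions(precision=1,suppress=True)
a=snap('top');b=snap('side')
def ymask(im):
    h=cv2.cvtColor(im,cv2.COLOR_RGB2HSV); return cv2.inRange(h,(17,150,110),(29,255,255))
def best(c,t,near):
    L=robot.cut_out(c,t); L=[r for r in L if np.hypot((r['rect'][0]+r['rect'][2])/2-near[0],(r['rect'][1]+r['rect'][3])/2-near[1])<25]
    return L[0] if L else None
for t,n1,n2 in [('packet_center',(216,190),(283,180)),('deck',(326,180),(310,257))]:
    for c,n in (('top',n1),('side',n2)):
        r=best(c,t,n)
        if r is None: print(t,c,None); continue
        m=np.array(r['pixels']).astype(np.uint8)
        k=max(cv2.findContours(m,0,2)[0],key=cv2.contourArea)
        print(t,c,cv2.minAreaRect(k),cv2.approxPolyDP(k,3,True).reshape(-1,2).tolist())
P={}
for t,c1,c2 in [('packet_center',(221,194),(283,180)),('deck',(324,215),(258,261)),('rail_mouth',(326,178),(310,257)),('hood_mouth',(328,159),(336,254)),('sugar_bowl',(232,156),(325,201))]:
    p=[]
    for c,n in (('top',c1),('side',c2)):
        L=[r['at'] for r in robot.pinpoint(c,t) if np.hypot(*(np.array(r['at'])-n))<15]
        if L:p.append(ray(c,L[0]))
    if len(p)==2: P[t]=tri(p); print(t,*P[t])
E
python3 b.py
```

```text
packet_center top ((217.30880737304688, 189.9852752685547), (39.27317810058594, 23.666805267333984), 30.963756561279297) [[205, 175], [197, 190], [228, 208], [237, 195], [236, 188]]
packet_center side ((283.5000305175781, 181.0), (27.577163696289062, 41.719295501708984), 45.0) [[299, 167], [280, 166], [266, 179], [266, 193], [285, 199], [300, 182]]
deck top ((327.80841064453125, 172.09701538085938), (37.2130241394043, 89.91492462158203), 6.842773914337158) [[320, 128], [314, 137], [305, 211], [340, 218], [350, 133], [346, 129]]
deck side ((314.47650146484375, 251.5538787841797), (58.550533294677734, 119.67646789550781), 86.98721313476562) [[370, 221], [333, 222], [331, 242], [261, 247], [256, 279], [293, 277], [307, 281], [373, 276]]
packet_center [535.5 191.   41.9] [2.5, 2.5]
deck [ 453.5 -140.    20.2] [2.6, 2.6]
rail_mouth [ 585.3 -154.6   34.1] [4.1, 4.1]
hood_mouth [ 631.3 -162.6   49.1] [6.7, 6.7]
sugar_bowl [668.5 162.7  -3.3] [0.2, 0.2]
```

```bash
python3 -m pendant '[{"dx":0.97,"dy":0.77,"dz":0.4,"az":0},{"dx":0.97,"dy":0.77,"dz":0.4},{"dx":0.97,"dy":0.77,"dz":0.4},{"dx":0.97,"dy":0.77,"dz":0.4},{"dx":0.97,"dy":0.77,"dz":0.4},{"dx":0.97,"dy":0.77,"dz":0.4},{"dx":0.97,"dy":0.77,"dz":0.4},{"dx":0.97,"dy":0.77,"dz":0.4},{"dx":0.97,"dy":0.77,"dz":0.4},{"dx":0.97,"dy":0.77,"dz":0.4},{"dy":1,"az":-1},{"dy":1,"az":-1},{"dy":1,"az":-1},{"dy":1,"az":-1},{"dy":1},{"dy":1},{"dy":1},{"dy":1},{},{}]'
python3 - <<'E'
from h import *
np.set_printoptions(precision=1,suppress=True)
print(cam('wrist')); s=robot.read_state(); print(s['eef_pos'],s['orientation'],s['qpos'])
V=wristV(); snap('wrist','w1.png'); np.save('V1.npy',V)
for p in [(453,-140,12),(585,-155,35),(631,-162,45)]: print(proj('wrist',p,V))
for t in ['deck','rail_mouth','hood_mouth']: print(t,[(r['at'],r['confidence']) for r in robot.pinpoint('wrist',t)])
E
```

```text
{'camera_matrix': array([[301.7,   0. , 277.7],
       [  0. , 301.7, 211.2],
       [  0. ,   0. ,   1. ]]), 'hand_eye': array([[  -0. ,   -1. ,   -0.3,   81.2],
       [   1. ,   -0. ,   -0. ,   -0.2],
       [  -0. ,   -0.3,    1. , -145.7],
       [   0. ,    0. ,    0. ,    1. ]])}
[ 156.3 -630.9  238.7] [3.1 0.  0.2] [ 1.3  0.5 -0.   1.5  0.   1.1 -0.1]
[-203.6 -292.2]
[-281.4 -622.4]
[-324.5 -800.2]
deck []
rail_mouth []
hood_mouth []schema error: expected keys dx, dy, dz, ax, ay, az
```

View pics/w1.png

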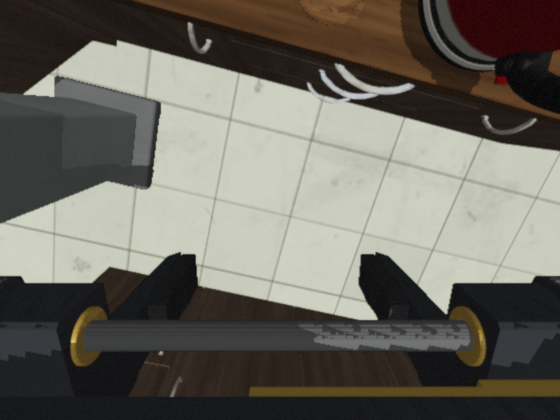

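The move was refused because every row needs all six keys. The wrist picture shows only the floor and the table edge beside the start pose, with a coffee pot at the upper right, so it has no task items. I'm resending the move with complete rows.

```bash
python3 -m pendant '[{"dx":0.97,"dy":0.77,"dz":0.4,"ax":0,"ay":0,"az":0},{"dx":0.97,"dy":0.77,"dz":0.4,"ax":0,"ay":0,"az":0},{"dx":0.97,"dy":0.77,"dz":0.4,"ax":0,"ay":0,"az":0},{"dx":0.97,"dy":0.77,"dz":0.4,"ax":0,"ay":0,"az":0},{"dx":0.97,"dy":0.77,"dz":0.4,"ax":0,"ay":0,"az":0},{"dx":0.97,"dy":0.77,"dz":0.4,"ax":0,"ay":0,"az":0},{"dx":0.97,"dy":0.77,"dz":0.4,"ax":0,"ay":0,"az":0},{"dx":0.97,"dy":0.77,"dz":0.4,"ax":0,"ay":0,"az":0},{"dx":0.97,"dy":0.77,"dz":0.4,"ax":0,"ay":0,"az":0},{"dx":0.97,"dy":0.77,"dz":0.4,"ax":0,"ay":0,"az":0},{"dx":0,"dy":1,"dz":0,"ax":0,"ay":0,"az":-1},{"dx":0,"dy":1,"dz":0,"ax":0,"ay":0,"az":-1},{"dx":0,"dy":1,"dz":0,"ax":0,"ay":0,"az":-1},{"dx":0,"dy":1,"dz":0,"ax":0,"ay":0,"az":-1},{"dx":0,"dy":1,"dz":0,"ax":0,"ay":0,"az":0},{"dx":0,"dy":1,"dz":0,"ax":0,"ay":0,"az":0},{"dx":0,"dy":1,"dz":0,"ax":0,"ay":0,"az":0},{"dx":0,"dy":1,"dz":0,"ax":0,"ay":0,"az":0},{"dx":0,"dy":0,"dz":0,"ax":0,"ay":0,"az":0},{"dx":0,"dy":0,"dz":0,"ax":0,"ay":0,"az":0}]'
cat > c.py <<'E'
from h import *
import sys
np.set_printoptions(precision=3,suppress=True)
s=robot.read_state(); print(s['clock'],s['eef_pos'],s['orientation'],s['qpos'])
V=wristV(); snap('wrist',sys.argv[1]+'.png'); np.save(sys.argv[1]+'.npy',V)
for t in sys.argv[2:]: print(t,[(np.round(r['at'],1).tolist(),round(r['confidence'],2)) for r in robot.pinpoint('wrist',t)][:4])
E
python3 c.py w2 deck rail_mouth hood_mouth
```

```text
clock: 3.57
eef_pos: [447.5, -158.5, 359.1]
orientation: [3.141, -0.001, -0.103]
ft_force: [-0.3, -0.4, -0.4]
grip_width: 1.004
finger_force: 0.0
3.5667 [ 447.47  -158.527  359.076] [ 3.141 -0.001 -0.103] [ 0.446  0.124 -0.22   1.82   0.029  1.2   -1.457]
deck [([267.8, 163.4], 0.68)]
rail_mouth [([262.9, 70.9], 0.89)]
hood_mouth [([263.2, 29.0], 0.62)]
```

View pics/w2.png

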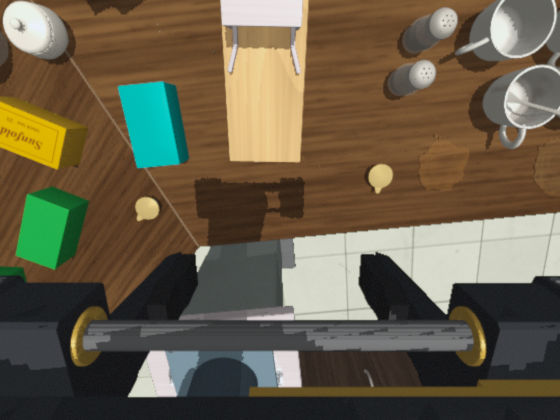

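The wrist view shows the ramp foot corners at about (230,161) and (300,162). The rail mouths are near (232,73) and (298,72), and the hood's front lower corners at (222,25) and (302,26). The packet is at (40,130) on the left, and the turquoise box is left of the ramp.

```bash
cat > d.py <<'E'
from h import *
np.set_printoptions(precision=1,suppress=True)
V=np.load('w2.npy'); im=cv2.imread('pics/w2.png'); h=cv2.cvtColor(im,cv2.COLOR_BGR2HSV)
print(h[120,265],h[160,265],h[166,265])
m=((h[:,:,2]>165)&(h[:,:,1]>60)&(h[:,:,0]<25)).astype(np.uint8); m[:80]=0; m[:,:215]=0;m[:,315:]=0; m[164:]=0
m=cv2.morphologyEx(m,cv2.MORPH_OPEN,np.ones((3,3)))
L=[];R=[]
for r in range(84,150,4):
    c=np.where(m[r])[0]; L.append((c.min(),r)); R.append((c.max()+1,r))
B=[(c,np.where(m[:,c])[0].max()+1) for c in range(238,296,4)]
print(L[0],L[-1],R[0],R[-1],B[0],B[-1])
# intersect each pixel with deck plane, given foot x0 and yaw, iterate
th=0.175; x0=456
for k in range(4):
    def onp(p):
        o,d=ray('wrist',p,V); n=np.array([-np.sin(th)*np.cos(yaw) ,-np.sin(th)*np.sin(yaw),np.cos(th)]); q=np.array([x0,y0,12]); return o+d*((q-o)@n)/(d@n)
    if k==0: yaw=-0.12;y0=-145
    l=np.array([onp(p) for p in L]);r=np.array([onp(p) for p in R]);b=np.array([onp(p) for p in B])
    pl=np.polyfit(l[:,0],l[:,1],1);pr=np.polyfit(r[:,0],r[:,1],1);pb=np.polyfit(b[:,1],b[:,0],1)
    yaw=np.arctan((pl[0]+pr[0])/2)
    mid=(pl+pr)/2
    x=(pb[0]*mid[1]+pb[1])/(1-pb[0]*mid[0]); x0,y0=x,np.polyval(mid,x)
    print('yaw',yaw,np.arctan(pl[0]),np.arctan(pr[0]),-np.arctan(pb[0]),'foot',x0,y0,'width',(pl[1]-pr[1]+(pl[0]-pr[0])*x0)*np.cos(yaw))
u=np.array([np.cos(yaw)*np.cos(th),np.sin(yaw)*np.cos(th),np.sin(th)])
for n,s,pt,ps in [('rail',133,(326,178),(310,257)),('hood',185,(328,159),(336,254)),('deck',0,(324,215),(258,261))]:
    P=np.array([x0,y0,12])+s*u; print(n,P,proj('wrist',P,V),proj('top',P),pt,proj('side',P),ps)
# two-view foot height: wrist + top via foot mid
T=robot.pinpoint('top','deck')
snap('top');T=robot.pinpoint('top','deck');print(tri([ray('wrist',(265.3,162),V),ray('top',T[0]['at'])]))
E
python3 d.py
```

```text
[ 19 102 236] [ 19 104 228] [ 15 146 119]
(np.int64(225), 84) (np.int64(229), 148) (np.int64(304), 84) (np.int64(301), 148) (238, np.int64(161)) (294, np.int64(162))
yaw -0.11692505233428284 -0.11643403422953275 -0.11741601380624558 -0.1229606167620254 foot 455.76941564116504 -138.13336408676847 width 114.2769574932914
yaw -0.1169251177229273 -0.11643421183309828 -0.11741596700581775 -0.12304513703009559 foot 455.79695730651713 -138.14795141349057 width 114.23015908940789
yaw -0.1169251177222611 -0.11643421183216723 -0.11741596700541632 -0.12304513523279265 foot 455.79618328322493 -138.1476496160385 width 114.2313829516501
yaw -0.11692511772226108 -0.11643421183216743 -0.1174159670054161 -0.12304513523280963 foot 455.7962047002918 -138.14765796444783 width 114.23134908954306
rail [ 585.9 -153.4   35.2] [264.5  72. ] [326.5 175.7] (326, 178) [312.1 257.6] (310, 257)
hood [ 636.7 -159.4   44.2] [264.2  29.5] [328.3 159.7] (328, 159) [333.9 256.2] (336, 254)
deck [ 455.8 -138.1   12. ] [265.1 161.7] [321.9 216.5] (324, 215) [258.  261.1] (258, 261)
(array([ 454.2, -141.2,   15.1]), [2.9, 2.9])
```

```bash
python3 -m pendant '[{"dx":0.17,"dy":0.81,"dz":-0.24,"ax":0,"ay":0,"az":0.93},{"dx":0.17,"dy":0.81,"dz":-0.24,"ax":0,"ay":0,"az":0.93},{"dx":0.17,"dy":0.81,"dz":-0.24,"ax":0,"ay":0,"az":0.93},{"dx":0.17,"dy":0.81,"dz":-0.24,"ax":0,"ay":0,"az":0.93},{"dx":0.17,"dy":0.81,"dz":-0.24,"ax":0,"ay":0,"az":0.93},{"dx":0.17,"dy":0.81,"dz":-0.24,"ax":0,"ay":0,"az":0.93},{"dx":0.17,"dy":0.81,"dz":-0.24,"ax":0,"ay":0,"az":0.93},{"dx":0.17,"dy":0.81,"dz":-0.24,"ax":0,"ay":0,"az":0.93},{"dx":0.17,"dy":0.81,"dz":-0.24,"ax":0,"ay":0,"az":0.93},{"dx":0.17,"dy":0.81,"dz":-0.24,"ax":0,"ay":0,"az":0.93},{"dx":0.17,"dy":0.81,"dz":-0.24,"ax":0,"ay":0,"az":0.93},{"dx":0.17,"dy":0.81,"dz":-0.24,"ax":0,"ay":0,"az":0.93},{"dx":0.17,"dy":0.81,"dz":-0.24,"ax":0,"ay":0,"az":0.93},{"dx":0.17,"dy":0.81,"dz":-0.24,"ax":0,"ay":0,"az":0.93},{"dx":0,"dy":0,"dz":0,"ax":0,"ay":0,"az":0},{"dx":0,"dy":0,"dz":0,"ax":0,"ay":0,"az":0}]'
python3 c.py w3 packet_center sugar_bowl
```

```text
clock: 5.25
eef_pos: [518.5, 181.1, 257.2]
orientation: [-3.14, 0.0, 1.031]
ft_force: [-0.4, -1.1, -0.4]
grip_width: 1.0
finger_force: 0.0
5.25 [518.478 181.095 257.245] [-3.14   0.     1.031] [ 0.017  0.401 -0.557  1.763  0.239  1.047 -1.165]
packet_center [([345.5, 271.9], 0.96), ([281.4, 158.1], 0.93), ([182.5, 43.4], 0.8), ([14.8, 128.2], 0.75)]
sugar_bowl [([388.1, 134.0], 0.64)]
```

View pics/w3.png

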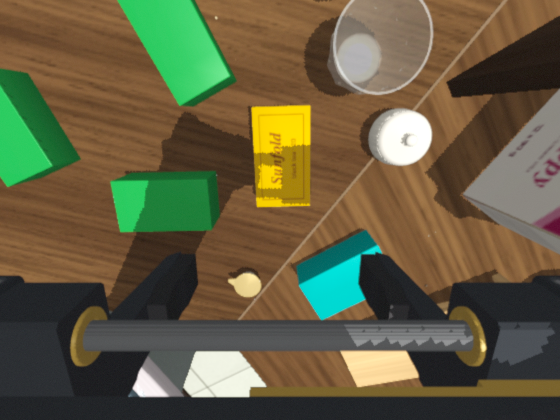

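The packet's top face spans about (252,106) to (311,207), nearly in line with the tool. The sugar bowl is at (400,138), the glass at (380,50), and the nearest green box at (165,200).

```bash
cat > e.py <<'E'
from h import *
np.set_printoptions(precision=1,suppress=True)
V=np.load('w3.npy'); im=cv2.imread('pics/w3.png'); h=cv2.cvtColor(im,cv2.COLOR_BGR2HSV)
m=cv2.inRange(h,(17,150,60),(29,255,255)); m[:,:235]=0;m[:,325:]=0;m[220:]=0;m[:90]=0
k=max(cv2.findContours(m,0,2)[0],key=cv2.contourArea); m2=np.zeros_like(m);cv2.drawContours(m2,[cv2.convexHull(k)],-1,255,-1)
ap=cv2.approxPolyDP(cv2.convexHull(k),4,True).reshape(-1,2);print(ap.tolist())
W=np.array([atz('wrist',p,55,V)[:2] for p in cv2.convexHull(k).reshape(-1,2)],np.float32)
(c,s,a)=cv2.minAreaRect(W);print(c,s,a)
for r in (115,150,200):
    q=np.where(m2[r])[0]; print(r,q.min(),q.max(),h[r,q.min()+3])
A=[atz('wrist',p,55,V)[:2] for p in ap]; print(np.array(A))
snap('top');T=[r['at'] for r in robot.pinpoint('top','packet_center') if np.hypot(r['at'][0]-220,r['at'][1]-194)<12]
S=[];snap('side');S=[r['at'] for r in robot.pinpoint('side','packet_center') if np.hypot(r['at'][0]-283,r['at'][1]-180)<12]
rs=[ray('wrist',(281.4,158.1),V)]
if T: rs.append(ray('top',T[0]))
if S: rs.append(ray('side',S[0]))
print(T,S,tri(rs), atz('wrist',(281.4,158.1),27.5,V))
E
python3 e.py
```

```text
[[309, 104], [310, 205], [257, 207], [251, 106]]
(538.9553833007812, 205.8718719482422) (117.1449203491211, 66.9525375366211) 60.76817321777344
115 250 311 [ 25 255 248]
150 252 311 [ 25 255 249]
200 255 310 [ 25 255 247]
[[594.4 241.2]
 [539.6 140.3]
 [483.5 171. ]
 [539.3 271.9]]
[] [[281.6, 180.2]] (array([535.1, 203.6,  31.5]), [2.3, 2.3]) [537.1 202.8  27.5]
```

```bash
python3 -m pendant '[{"dx":0.16,"dy":0.2,"dz":-0.9,"ax":0,"ay":0,"az":0.11},{"dx":0.16,"dy":0.2,"dz":-0.9,"ax":0,"ay":0,"az":0.11},{"dx":0.16,"dy":0.2,"dz":-0.9,"ax":0,"ay":0,"az":0.11},{"dx":0.16,"dy":0.2,"dz":-0.9,"ax":0,"ay":0,"az":0.11},{"dx":0,"dy":0,"dz":-0.9,"ax":0,"ay":0,"az":0},{"dx":0,"dy":0,"dz":-0.9,"ax":0,"ay":0,"az":0},{"dx":0,"dy":0,"dz":-0.9,"ax":0,"ay":0,"az":0},{"dx":0,"dy":0,"dz":-0.9,"ax":0,"ay":0,"az":0},{"dx":0,"dy":0,"dz":-0.5,"ax":0,"ay":0,"az":0},{"dx":0,"dy":0,"dz":-0.27,"ax":0,"ay":0,"az":0},{"dx":0,"dy":0,"dz":0,"ax":0,"ay":0,"az":0},{"dx":0,"dy":0,"dz":0,"ax":0,"ay":0,"az":0}]' && python3 -m pendant '[{"dx":0,"dy":0,"dz":0,"ax":0,"ay":0,"az":0},{"dx":0,"dy":0,"dz":0,"ax":0,"ay":0,"az":0},{"dx":0,"dy":0,"dz":0,"ax":0,"ay":0,"az":0},{"dx":0,"dy":0,"dz":0,"ax":0,"ay":0,"az":0},{"dx":0,"dy":0,"dz":0,"ax":0,"ay":0,"az":0},{"dx":0,"dy":0,"dz":0,"ax":0,"ay":0,"az":0},{"dx":0,"dy":0,"dz":0,"ax":0,"ay":0,"az":0},{"dx":0,"dy":0,"dz":0,"ax":0,"ay":0,"az":0}]' 0 25
```

```text
clock: 6.6
eef_pos: [538.3, 204.3, 19.4]
orientation: [3.141, -0.0, 1.068]
ft_force: [0.2, -0.1, 0.7]
grip_width: 1.005
finger_force: 0.0
clock: 7.27
eef_pos: [538.3, 204.5, 19.6]
orientation: [3.141, -0.001, 1.068]
ft_force: [-1.5, -1.1, 6.1]
grip_width: 0.736
finger_force: 25.0
```

```bash
python3 -m pendant '[{"dx":0,"dy":0,"dz":0.6,"ax":0,"ay":0,"az":0},{"dx":0,"dy":0,"dz":0.9,"ax":0,"ay":0,"az":0},{"dx":0,"dy":0,"dz":1,"ax":0,"ay":0,"az":0},{"dx":0,"dy":0,"dz":1,"ax":0,"ay":0,"az":0},{"dx":0,"dy":0,"dz":1,"ax":0,"ay":0,"az":0},{"dx":0,"dy":0,"dz":0.5,"ax":0,"ay":0,"az":0},{"dx":0,"dy":0,"dz":0,"ax":0,"ay":0,"az":0}]' && python3 -m pendant '[{"dx":-0.05,"dy":-0.833,"dz":0,"ax":0,"ay":0,"az":-0.97},{"dx":-0.05,"dy":-0.833,"dz":0,"ax":0,"ay":0,"az":-0.97},{"dx":-0.05,"dy":-0.833,"dz":0,"ax":0,"ay":0,"az":-0.97},{"dx":-0.05,"dy":-0.833,"dz":0,"ax":0,"ay":0,"az":-0.97},{"dx":-0.05,"dy":-0.833,"dz":0,"ax":0,"ay":0,"az":-0.97},{"dx":-0.05,"dy":-0.833,"dz":0,"ax":0,"ay":0,"az":-0.97},{"dx":-0.05,"dy":-0.833,"dz":0,"ax":0,"ay":0,"az":-0.97},{"dx":-0.05,"dy":-0.833,"dz":0,"ax":0,"ay":0,"az":-0.97},{"dx":-0.05,"dy":-0.833,"dz":0,"ax":0,"ay":0,"az":-0.97},{"dx":-0.05,"dy":-0.833,"dz":0,"ax":0,"ay":0,"az":-0.97},{"dx":-0.05,"dy":-0.833,"dz":0,"ax":0,"ay":0,"az":-0.97},{"dx":-0.05,"dy":-0.833,"dz":0,"ax":0,"ay":0,"az":-0.97},{"dx":-0.05,"dy":-0.833,"dz":0,"ax":0,"ay":0,"az":-0.97},{"dx":-0.05,"dy":-0.833,"dz":0,"ax":0,"ay":0,"az":-0.97},{"dx":0,"dy":0,"dz":0,"ax":-0.078,"ay":-0.664,"az":0},{"dx":0,"dy":0,"dz":0,"ax":-0.078,"ay":-0.664,"az":0},{"dx":0,"dy":0,"dz":0,"ax":-0.078,"ay":-0.664,"az":0},{"dx":0,"dy":0,"dz":0,"ax":0,"ay":0,"az":0},{"dx":0,"dy":0,"dz":0,"ax":0,"ay":0,"az":0}]'
cat > f.py <<'E'
from h import *
from scipy.spatial.transform import Rotation as Ro
np.set_printoptions(precision=3,suppress=True)
yaw,th=-.117,.175
D=np.column_stack([[np.cos(yaw)*np.cos(th),np.sin(yaw)*np.cos(th),np.sin(th)],[-np.sin(yaw),np.cos(yaw),0],[-np.cos(yaw)*np.sin(th),-np.sin(yaw)*np.sin(th),np.cos(th)]])
O=np.array([455.8,-138.1,12])
s=robot.read_state();p=s['eef_pos'];R=Ro.from_euler('xyz',s['orientation']).as_matrix()
print('deck xyz',D.T@(p-O),'tool x,z in deck',D.T@R[:,0],D.T@R[:,2])
E
python3 f.py
```

```text
clock: 7.85
eef_pos: [539.7, 205.2, 172.2]
orientation: [3.138, -0.004, 1.068]
ft_force: [0.1, 0.1, -2.8]
grip_width: 0.736
finger_force: 25.0
clock: 9.43
eef_pos: [515.1, -145.5, 167.5]
orientation: [3.142, -0.171, -0.117]
ft_force: [-0.5, -0.6, -3.2]
grip_width: 0.735
finger_force: 25.0
deck xyz [ 85.894  -0.388 142.703] tool x,z in deck [ 1.     0.    -0.004] [-0.004  0.    -1.   ]
```

```bash
python3 -m pendant '[{"dx":0.01,"dy":0,"dz":-0.7,"ax":0,"ay":0,"az":0},{"dx":0.01,"dy":0,"dz":-0.9,"ax":0,"ay":0,"az":0},{"dx":0.01,"dy":0,"dz":-0.9,"ax":0,"ay":0,"az":0},{"dx":0.01,"dy":0,"dz":-0.8,"ax":0,"ay":0,"az":0},{"dx":0.01,"dy":0,"dz":-0.4,"ax":0,"ay":0,"az":0},{"dx":0,"dy":0,"dz":-0.2,"ax":0,"ay":0,"az":0},{"dx":0,"dy":0,"dz":0,"ax":0,"ay":0,"az":0},{"dx":0,"dy":0,"dz":0,"ax":0,"ay":0,"az":0}]' && python3 -m pendant '[{"dx":0,"dy":0,"dz":-0.05,"ax":0,"ay":0,"az":0},{"dx":0,"dy":0,"dz":-0.05,"ax":0,"ay":0,"az":0},{"dx":0,"dy":0,"dz":0,"ax":0,"ay":0,"az":0}]'; python3 f.py; python3 c.py w4 packet_center
```

```text
clock: 10.1
eef_pos: [519.0, -145.5, 51.8]
orientation: [3.141, -0.175, -0.116]
ft_force: [-0.0, -0.8, -3.0]
grip_width: 0.734
finger_force: 25.0
clock: 10.35
eef_pos: [518.8, -145.7, 49.4]
orientation: [3.141, -0.176, -0.117]
ft_force: [-0.6, -0.4, -3.5]
grip_width: 0.736
finger_force: 25.0
deck xyz [68.988 -0.216 25.748] tool x,z in deck [1.    0.    0.001] [ 0.001 -0.    -1.   ]
10.35 [ 518.792 -145.722   49.366] [ 3.141 -0.176 -0.117] [ 0.307  0.586 -0.134  2.081  0.196  0.308 -1.668]
packet_center [([11.9, 274.1], 0.72), ([278.8, 276.8], 0.61)]
```

View pics/w4.png

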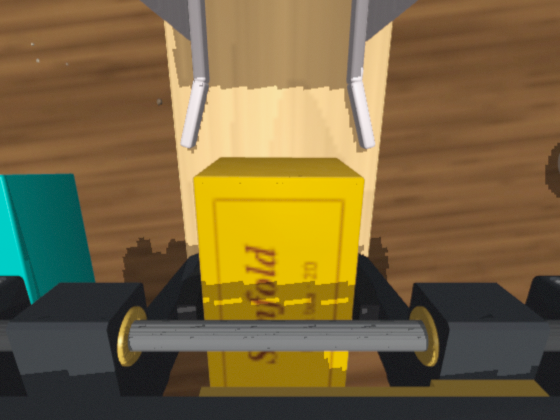

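The packet is held square over the bare foot, centred between the rail tips at (188,147) and (368,147). Its lower front edge is at row 158, just short of them. I'll lower it the last few mm.

```bash
python3 -m pendant '[{"dx":0,"dy":0,"dz":-0.07,"ax":0,"ay":0,"az":0},{"dx":0,"dy":0,"dz":-0.07,"ax":0,"ay":0,"az":0},{"dx":0,"dy":0,"dz":0,"ax":0,"ay":0,"az":0},{"dx":0,"dy":0,"dz":0,"ax":0,"ay":0,"az":0}]'; python3 -m pendant '[{"dx":0,"dy":0,"dz":-0.04,"ax":0,"ay":0,"az":0},{"dx":0,"dy":0,"dz":-0.02,"ax":0,"ay":0,"az":0},{"dx":0,"dy":0,"dz":0,"ax":0,"ay":0,"az":0}]';python3 f.py
```

```text
clock: 10.78
eef_pos: [518.2, -145.6, 44.4]
orientation: [3.142, -0.175, -0.117]
ft_force: [-0.1, 0.8, -2.7]
grip_width: 0.736
finger_force: 25.0
clock: 11.03
eef_pos: [518.5, -145.6, 43.3]
orientation: [3.141, -0.175, -0.117]
ft_force: [-2.8, 0.7, 3.7]
grip_width: 0.736
finger_force: 25.0
deck xyz [67.609 -0.134 19.784] tool x,z in deck [1. 0. 0.] [ 0. -0. -1.]
```

```bash
python3 -m pendant '[{"dx":0,"dy":0,"dz":0,"ax":0,"ay":0,"az":0},{"dx":0,"dy":0,"dz":0,"ax":0,"ay":0,"az":0},{"dx":0,"dy":0,"dz":0,"ax":0,"ay":0,"az":0},{"dx":0,"dy":0,"dz":0,"ax":0,"ay":0,"az":0},{"dx":0.26,"dy":-0.031,"dz":0.047,"ax":0,"ay":0,"az":0},{"dx":0.26,"dy":-0.031,"dz":0.047,"ax":0,"ay":0,"az":0},{"dx":0.26,"dy":-0.031,"dz":0.047,"ax":0,"ay":0,"az":0},{"dx":0.2,"dy":-0.024,"dz":0.036,"ax":0,"ay":0,"az":0},{"dx":0,"dy":0,"dz":0,"ax":0,"ay":0,"az":0},{"dx":0,"dy":0,"dz":0,"ax":0,"ay":0,"az":0}]';python3 f.py; python3 c.py w5 packet_center rail_mouth
```

```text
clock: 11.87
eef_pos: [548.7, -149.3, 48.5]
orientation: [3.141, -0.177, -0.117]
ft_force: [1.0, -0.3, 0.8]
grip_width: 0.734
finger_force: 25.0
deck xyz [98.516 -0.285 19.697] tool x,z in deck [1.    0.    0.002] [ 0.002 -0.    -1.   ]
11.8667 [ 548.709 -149.307   48.549] [ 3.141 -0.177 -0.117] [ 0.303  0.619 -0.137  2.008  0.193  0.348 -1.665]
packet_center [([278.5, 278.1], 0.79)]
rail_mouth []
```

View pics/w5.png

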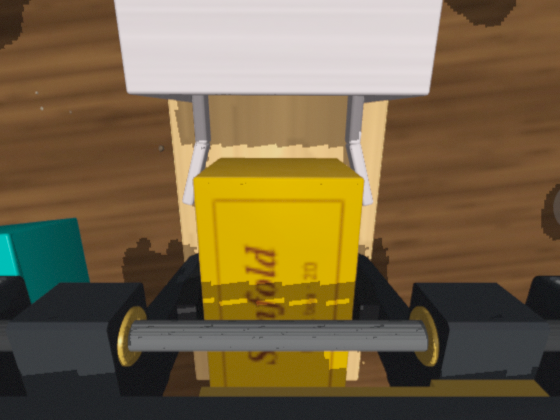

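The packet's front end is in the rail mouth, centred at column 279 against rails at 201 and 355. I'll release it, lift, and check joint 6, which is near its lower limit.

```bash
python3 -m pendant '[{"dx":0,"dy":0,"dz":0,"ax":0,"ay":0,"az":0},{"dx":0,"dy":0,"dz":0,"ax":0,"ay":0,"az":0},{"dx":0,"dy":0,"dz":0,"ax":0,"ay":0,"az":0},{"dx":0,"dy":0,"dz":0,"ax":0,"ay":0,"az":0},{"dx":0,"dy":0,"dz":0,"ax":0,"ay":0,"az":0},{"dx":-0.115,"dy":0.013,"dz":0.657,"ax":0,"ay":0,"az":0},{"dx":-0.115,"dy":0.013,"dz":0.657,"ax":0,"ay":0,"az":0},{"dx":-0.115,"dy":0.013,"dz":0.657,"ax":0,"ay":0,"az":0},{"dx":0,"dy":0,"dz":0,"ax":0,"ay":0,"az":0}]' 100 && python3 -m pendant '[{"dx":-0.8,"dy":0.094,"dz":-0.142,"ax":0,"ay":0,"az":0},{"dx":-0.8,"dy":0.094,"dz":-0.142,"ax":0,"ay":0,"az":0},{"dx":-0.8,"dy":0.094,"dz":-0.142,"ax":0,"ay":0,"az":0},{"dx":0,"dy":0,"dz":0,"ax":0,"ay":0,"az":0},{"dx":0,"dy":0,"dz":0,"ax":0,"ay":0,"az":0}]' 0 10; python3 f.py; python3 c.py w6 packet_center rail_mouth
```

```text
clock: 12.77
eef_pos: [538.9, -148.5, 110.4]
orientation: [3.141, -0.18, -0.117]
ft_force: [-0.1, -0.1, 0.9]
grip_width: 1.001
finger_force: 0.0
clock: 13.18
eef_pos: [464.1, -139.4, 93.8]
orientation: [-3.142, -0.173, -0.117]
ft_force: [0.2, 0.3, -0.5]
grip_width: 0.647
finger_force: 0.0
deck xyz [22.454 -0.296 79.065] tool x,z in deck [ 1.    -0.    -0.002] [-0.002  0.    -1.   ]
13.1833 [ 464.054 -139.369   93.767] [-3.142 -0.173 -0.117] [ 0.357  0.436 -0.175  2.197  0.173  0.346 -1.641]
packet_center [([280.3, 119.4], 0.82)]
rail_mouth []
```

```bash
python3 -m pendant '[{"dx":-0.17,"dy":0.02,"dz":-0.03,"ax":0,"ay":0,"az":0},{"dx":0,"dy":0,"dz":0,"ax":0,"ay":0,"az":0},{"dx":0,"dy":0,"dz":0,"ax":0,"ay":0,"az":0},{"dx":0,"dy":0,"dz":0,"ax":0,"ay":0,"az":0},{"dx":0,"dy":0,"dz":0,"ax":0,"ay":0,"az":0},{"dx":0,"dy":0,"dz":0,"ax":0,"ay":0,"az":0},{"dx":0,"dy":0,"dz":0,"ax":0,"ay":0,"az":0},{"dx":0.088,"dy":-0.01,"dz":-0.5,"ax":0,"ay":0,"az":0},{"dx":0.088,"dy":-0.01,"dz":-0.5,"ax":0,"ay":0,"az":0},{"dx":0.088,"dy":-0.01,"dz":-0.5,"ax":0,"ay":0,"az":0},{"dx":0.088,"dy":-0.01,"dz":-0.5,"ax":0,"ay":0,"az":0},{"dx":0,"dy":0,"dz":0,"ax":0,"ay":0,"az":0},{"dx":0,"dy":0,"dz":0,"ax":0,"ay":0,"az":0}]' 0 10; python3 f.py; python3 c.py w7 packet_center
```

```text
clock: 14.42
eef_pos: [470.4, -139.9, 33.2]
orientation: [-3.141, -0.173, -0.116]
ft_force: [0.0, -0.7, -0.0]
grip_width: 0.008
finger_force: 0.0
deck xyz [18.2   -0.037 18.305] tool x,z in deck [ 1.     0.001 -0.002] [-0.002  0.    -1.   ]
14.4167 [ 470.43  -139.857   33.194] [-3.141 -0.173 -0.116] [ 0.304  0.574 -0.116  2.198  0.228  0.205 -1.694]
packet_center [([277.8, 115.3], 0.65)]
```

View pics/w7.png

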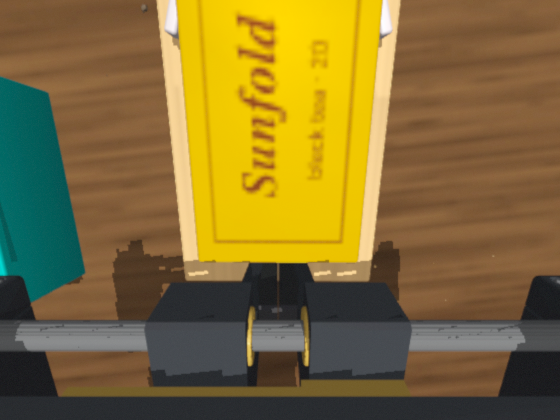

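The closed fingers sit right behind the packet, whose back edge is at row 262. The packet is straight and centred between the rails. I'll push in steps, with a force check after each one.

```bash
cat > chk.py <<'E'
from h import *
import sys
yaw,th=-.117,.175
u=np.array([np.cos(yaw)*np.cos(th),np.sin(yaw)*np.cos(th),np.sin(th)])
O=np.array([455.8,-138.1,12]); s=robot.read_state(); f=-s['ft_force']@u
print('x %.1f push %.1f F %s tq %s'%((s['eef_pos']-O)@u,f,np.round(s['ft_force'],1),np.round(s['ft_torque'],2)))
sys.exit(f>float(sys.argv[1]))
E
python3 chk.py 9; P='pendant'
python3 -m pendant '[{"dx":0.163,"dy":-0.019,"dz":0.029,"ax":0,"ay":0,"az":0},{"dx":0.163,"dy":-0.019,"dz":0.029,"ax":0,"ay":0,"az":0},{"dx":0.163,"dy":-0.019,"dz":0.029,"ax":0,"ay":0,"az":0},{"dx":0.163,"dy":-0.019,"dz":0.029,"ax":0,"ay":0,"az":0}]' >/dev/null && python3 chk.py 9 && python3 -m pendant '[{"dx":0.163,"dy":-0.019,"dz":0.029,"ax":0,"ay":0,"az":0},{"dx":0.163,"dy":-0.019,"dz":0.029,"ax":0,"ay":0,"az":0},{"dx":0.163,"dy":-0.019,"dz":0.029,"ax":0,"ay":0,"az":0}]' >/dev/null && python3 chk.py 9 && python3 -m pendant '[{"dx":0.163,"dy":-0.019,"dz":0.029,"ax":0,"ay":0,"az":0},{"dx":0.163,"dy":-0.019,"dz":0.029,"ax":0,"ay":0,"az":0},{"dx":0.163,"dy":-0.019,"dz":0.029,"ax":0,"ay":0,"az":0}]' >/dev/null && python3 chk.py 9 && python3 -m pendant '[{"dx":0.163,"dy":-0.019,"dz":0.029,"ax":0,"ay":0,"az":0},{"dx":0.163,"dy":-0.019,"dz":0.029,"ax":0,"ay":0,"az":0},{"dx":0,"dy":0,"dz":0,"ax":0,"ay":0,"az":0}]' >/dev/null && python3 chk.py 9; python3 f.py; python3 c.py w8 packet_center
```

```text
x 19.1 push -0.2 F [0.1 0.1 0.6] tq [ 0.03  0.19 -0.01]
x 38.5 push 2.6 F [-2.9  0.1  1.9] tq [ 0.12  0.74 -0.03]
deck xyz [38.473 -0.326 18.885] tool x,z in deck [ 1.     0.    -0.001] [-0.001 -0.    -1.   ]
14.85 [ 490.123 -142.463   37.295] [ 3.141 -0.174 -0.117] [ 0.308  0.583 -0.126  2.15   0.223  0.245 -1.691]
packet_center [([278.5, 143.6], 0.86)]False
False
```

```bash
sed -i 's/sys.exit(f>float(sys.argv\[1\]))/sys.exit(int(f>float(sys.argv[1])))/' chk.py
python3 -m pendant '[{"dx":0.163,"dy":-0.019,"dz":0.029,"ax":0,"ay":0,"az":0},{"dx":0.163,"dy":-0.019,"dz":0.029,"ax":0,"ay":0,"az":0},{"dx":0.163,"dy":-0.019,"dz":0.029,"ax":0,"ay":0,"az":0}]' >/dev/null && python3 chk.py 9 && python3 -m pendant '[{"dx":0.163,"dy":-0.019,"dz":0.029,"ax":0,"ay":0,"az":0},{"dx":0.163,"dy":-0.019,"dz":0.029,"ax":0,"ay":0,"az":0},{"dx":0.163,"dy":-0.019,"dz":0.029,"ax":0,"ay":0,"az":0}]' >/dev/null && python3 chk.py 9 && python3 -m pendant '[{"dx":0.163,"dy":-0.019,"dz":0.029,"ax":0,"ay":0,"az":0},{"dx":0.163,"dy":-0.019,"dz":0.029,"ax":0,"ay":0,"az":0},{"dx":0,"dy":0,"dz":0,"ax":0,"ay":0,"az":0}]' >/dev/null && python3 chk.py 9; python3 f.py; python3 c.py w8 packet_center
```

```text
x 53.9 push 2.3 F [-2.3 -0.1 -0.3] tq [0.04 0.51 0.05]
x 69.5 push 1.3 F [-1.   0.6 -1. ] tq [ 0.08  0.46 -0.  ]
x 80.6 push -1.0 F [1.1 0.4 0. ] tq [ 0.1   0.13 -0.01]
deck xyz [80.582 -0.029 18.755] tool x,z in deck [1.    0.    0.002] [ 0.002  0.    -1.   ]
15.7 [ 531.362 -147.01    44.498] [-3.142 -0.177 -0.117] [ 0.31   0.609 -0.141  2.052  0.213  0.315 -1.683]
packet_center [([278.3, 142.7], 0.92), ([278.8, 361.8], 0.18)]
```

View pics/w8.png

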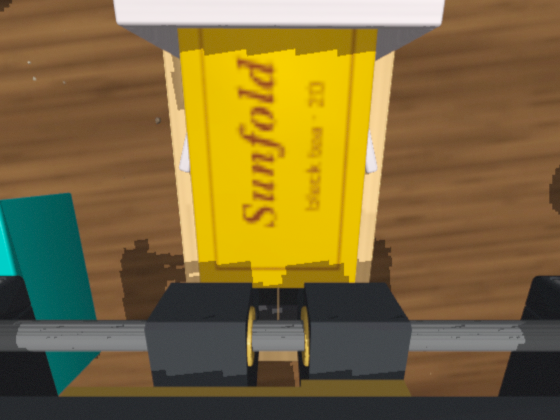

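The packet slides straight under the hood, with the hood's front edge at row 25 and the rails on either side of it. From here I'll feel forward 2 mm per step.

```bash
python3 -m pendant '[{"dx":0.0326,"dy":-0.0038,"dz":0.0058,"ax":0,"ay":0,"az":0},{"dx":0.0326,"dy":-0.0038,"dz":0.0058,"ax":0,"ay":0,"az":0}]' >/dev/null && python3 chk.py 5 && python3 -m pendant '[{"dx":0.0326,"dy":-0.0038,"dz":0.0058,"ax":0,"ay":0,"az":0},{"dx":0.0326,"dy":-0.0038,"dz":0.0058,"ax":0,"ay":0,"az":0}]' >/dev/null && python3 chk.py 5 && python3 -m pendant '[{"dx":0.0326,"dy":-0.0038,"dz":0.0058,"ax":0,"ay":0,"az":0},{"dx":0.0326,"dy":-0.0038,"dz":0.0058,"ax":0,"ay":0,"az":0}]' >/dev/null && python3 chk.py 5 && python3 -m pendant '[{"dx":0.0326,"dy":-0.0038,"dz":0.0058,"ax":0,"ay":0,"az":0},{"dx":0.0326,"dy":-0.0038,"dz":0.0058,"ax":0,"ay":0,"az":0}]' >/dev/null && python3 chk.py 5 && python3 -m pendant '[{"dx":0.0326,"dy":-0.0038,"dz":0.0058,"ax":0,"ay":0,"az":0},{"dx":0.0326,"dy":-0.0038,"dz":0.0058,"ax":0,"ay":0,"az":0}]' >/dev/null && python3 chk.py 5 && python3 -m pendant '[{"dx":0.0326,"dy":-0.0038,"dz":0.0058,"ax":0,"ay":0,"az":0},{"dx":0.0326,"dy":-0.0038,"dz":0.0058,"ax":0,"ay":0,"az":0}]' >/dev/null && python3 chk.py 5 && python3 -m pendant '[{"dx":0.0326,"dy":-0.0038,"dz":0.0058,"ax":0,"ay":0,"az":0},{"dx":0.0326,"dy":-0.0038,"dz":0.0058,"ax":0,"ay":0,"az":0}]' >/dev/null && python3 chk.py 5 && python3 -m pendant '[{"dx":0.0326,"dy":-0.0038,"dz":0.0058,"ax":0,"ay":0,"az":0},{"dx":0.0326,"dy":-0.0038,"dz":0.0058,"ax":0,"ay":0,"az":0}]' >/dev/null && python3 chk.py 5
```

```text
x 80.7 push 3.4 F [-3.7  0.8  1.8] tq [0.16 0.72 0.  ]
x 81.6 push 2.6 F [-2.9 -0.2  1.4] tq [ 0.12  0.78 -0.01]
x 84.5 push 1.4 F [-1.2  0.4 -0.8] tq [ 0.14  0.49 -0.  ]
x 87.0 push 0.6 F [-0.4  0.3 -0.8] tq [ 0.03  0.47 -0.02]
x 88.9 push 1.9 F [-1.7 -0.1 -1.5] tq [ 0.12  0.49 -0.02]
x 90.9 push 1.5 F [-1.1  0.6 -2.2] tq [0.08 0.45 0.  ]
x 92.8 push 1.2 F [-1.1 -0.3 -1.1] tq [0.08 0.46 0.03]
x 94.8 push 1.1 F [-0.9  0.6 -0.9] tq [ 0.11  0.46 -0.05]
```

```bash
python3 -m pendant '[{"dx":0.0326,"dy":-0.0038,"dz":0.0058,"ax":0,"ay":0,"az":0},{"dx":0.0326,"dy":-0.0038,"dz":0.0058,"ax":0,"ay":0,"az":0}]' >/dev/null && python3 chk.py 4.5 && python3 -m pendant '[{"dx":0.0326,"dy":-0.0038,"dz":0.0058,"ax":0,"ay":0,"az":0},{"dx":0.0326,"dy":-0.0038,"dz":0.0058,"ax":0,"ay":0,"az":0}]' >/dev/null && python3 chk.py 4.5 && python3 -m pendant '[{"dx":0.0326,"dy":-0.0038,"dz":0.0058,"ax":0,"ay":0,"az":0},{"dx":0.0326,"dy":-0.0038,"dz":0.0058,"ax":0,"ay":0,"az":0}]' >/dev/null && python3 chk.py 4.5 && python3 -m pendant '[{"dx":0.0326,"dy":-0.0038,"dz":0.0058,"ax":0,"ay":0,"az":0},{"dx":0.0326,"dy":-0.0038,"dz":0.0058,"ax":0,"ay":0,"az":0}]' >/dev/null && python3 chk.py 4.5 && python3 -m pendant '[{"dx":0.0326,"dy":-0.0038,"dz":0.0058,"ax":0,"ay":0,"az":0},{"dx":0.0326,"dy":-0.0038,"dz":0.0058,"ax":0,"ay":0,"az":0}]' >/dev/null && python3 chk.py 4.5 && python3 -m pendant '[{"dx":0.0326,"dy":-0.0038,"dz":0.0058,"ax":0,"ay":0,"az":0},{"dx":0.0326,"dy":-0.0038,"dz":0.0058,"ax":0,"ay":0,"az":0}]' >/dev/null && python3 chk.py 4.5 && python3 -m pendant '[{"dx":0.0326,"dy":-0.0038,"dz":0.0058,"ax":0,"ay":0,"az":0},{"dx":0.0326,"dy":-0.0038,"dz":0.0058,"ax":0,"ay":0,"az":0}]' >/dev/null && python3 chk.py 4.5 && python3 -m pendant '[{"dx":0.0326,"dy":-0.0038,"dz":0.0058,"ax":0,"ay":0,"az":0},{"dx":0.0326,"dy":-0.0038,"dz":0.0058,"ax":0,"ay":0,"az":0}]' >/dev/null && python3 chk.py 4.5 && python3 -m pendant '[{"dx":0.0326,"dy":-0.0038,"dz":0.0058,"ax":0,"ay":0,"az":0},{"dx":0.0326,"dy":-0.0038,"dz":0.0058,"ax":0,"ay":0,"az":0}]' >/dev/null && python3 chk.py 4.5 && python3 -m pendant '[{"dx":0.0326,"dy":-0.0038,"dz":0.0058,"ax":0,"ay":0,"az":0},{"dx":0.0326,"dy":-0.0038,"dz":0.0058,"ax":0,"ay":0,"az":0}]' >/dev/null && python3 chk.py 4.5 && python3 -m pendant '[{"dx":0.0326,"dy":-0.0038,"dz":0.0058,"ax":0,"ay":0,"az":0},{"dx":0.0326,"dy":-0.0038,"dz":0.0058,"ax":0,"ay":0,"az":0}]' >/dev/null && python3 chk.py 4.5 && python3 -m pendant '[{"dx":0.0326,"dy":-0.0038,"dz":0.0058,"ax":0,"ay":0,"az":0},{"dx":0.0326,"dy":-0.0038,"dz":0.0058,"ax":0,"ay":0,"az":0}]' >/dev/null && python3 chk.py 4.5
```

```text
x 96.8 push 2.5 F [-2.3 -0.1 -1.4] tq [0.06 0.47 0.  ]
x 98.8 push 1.9 F [-1.8  0.7 -0.4] tq [0.07 0.48 0.01]
x 100.8 push 1.8 F [-1.6 -0.4 -1.5] tq [ 0.06  0.48 -0.02]
x 102.8 push 1.3 F [-1.   0.  -2.2] tq [ 0.09  0.49 -0.02]
x 104.8 push 2.3 F [-2.   0.3 -1.9] tq [ 0.03  0.42 -0.01]
x 106.8 push 1.6 F [-1.4 -0.3 -1.6] tq [ 0.06  0.48 -0.05]
x 108.8 push 1.6 F [-1.5  0.1 -0.8] tq [0.08 0.49 0.01]
x 110.8 push 2.3 F [-2.2  0.3 -0.7] tq [0.1  0.47 0.04]
x 112.8 push 1.3 F [-1.   0.2 -1.6] tq [0.03 0.52 0.06]
x 114.4 push 5.8 F [-6.3  1.   2.7] tq [0.2  1.08 0.06]
```

```bash
python3 -m pendant '[{"dx":0,"dy":0,"dz":0,"ax":0,"ay":0,"az":0},{"dx":0,"dy":0,"dz":0,"ax":0,"ay":0,"az":0}]' >/dev/null; python3 chk.py 9 && python3 -m pendant '[{"dx":0.0326,"dy":-0.0038,"dz":0.0058,"ax":0,"ay":0,"az":0},{"dx":0,"dy":0,"dz":0,"ax":0,"ay":0,"az":0}]' >/dev/null; python3 chk.py 9; python3 f.py; python3 c.py w9 packet_center
```

```text
x 114.4 push 2.7 F [-2.7  0.2 -0.6] tq [0.15 0.78 0.02]
x 114.6 push 5.2 F [-5.6  1.   2.3] tq [0.22 1.13 0.01]
deck xyz [114.555  -0.101  18.508] tool x,z in deck [ 1.     0.    -0.002] [-0.002 -0.    -1.   ]
19.1333 [ 564.622 -150.993   50.17 ] [ 3.141 -0.173 -0.117] [ 0.309  0.635 -0.15   1.964  0.204  0.382 -1.675]
packet_center [([276.4, 144.2], 0.74)]
```

View pics/w9.png

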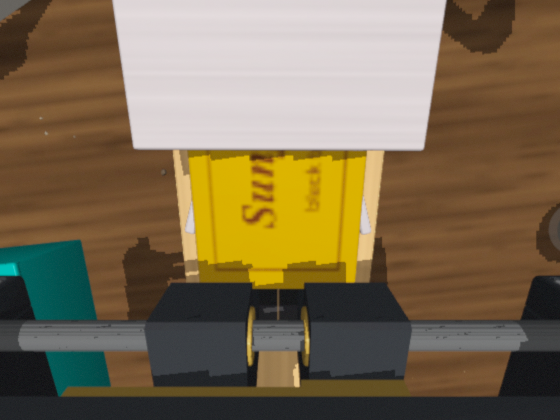

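The packet is well under the hood and straight, with the hood edge at row 150. The force rises while motion stalls at x≈114.5, which puts the stop about 53 mm past the hood mouth and within its range. I'll press slightly more to tell the stop from sticking.

```bash
python3 -m pendant '[{"dx":0.0326,"dy":-0.0038,"dz":0.0058,"ax":0,"ay":0,"az":0},{"dx":0,"dy":0,"dz":0,"ax":0,"ay":0,"az":0}]' >/dev/null; python3 chk.py 8.5 && python3 -m pendant '[{"dx":0.0326,"dy":-0.0038,"dz":0.0058,"ax":0,"ay":0,"az":0},{"dx":0,"dy":0,"dz":0,"ax":0,"ay":0,"az":0}]' >/dev/null; python3 chk.py 8.5
```

```text
x 114.7 push 7.3 F [-8.   0.8  3.5] tq [0.23 1.4  0.01]
x 114.9 push 8.5 F [-9.5  1.5  5.4] tq [0.31 1.72 0.05]
```

```bash
python3 -m pendant '[{"dx":-0.0652,"dy":0.0076,"dz":-0.0116,"ax":0,"ay":0,"az":0},{"dx":-0.0652,"dy":0.0076,"dz":-0.0116,"ax":0,"ay":0,"az":0},{"dx":-0.163,"dy":0.019,"dz":-0.029,"ax":0,"ay":0,"az":0},{"dx":-0.326,"dy":0.038,"dz":-0.058,"ax":0,"ay":0,"az":0},{"dx":-0.326,"dy":0.038,"dz":-0.058,"ax":0,"ay":0,"az":0},{"dx":0,"dy":0,"dz":0,"ax":0,"ay":0,"az":0},{"dx":0,"dy":0,"dz":0,"ax":0,"ay":0,"az":0}]'; python3 f.py; python3 c.py w10 packet_center
python3 - <<'E'
from h import *
# back top edge of packet in w9 and w10 -> deck x at deck height 55
from f import D,O
for n in ('w7','w8','w9','w10'):
    V=np.load(n+'.npy'); im=cv2.imread('pics/%s.png'%n); h=cv2.cvtColor(im,cv2.COLOR_BGR2HSV)
    m=cv2.inRange(h,(17,150,60),(29,255,255))
    rows=[];xs=[]
    for c in (215,222,230,330,338):
        q=np.where(m[150:300,c])[0]
        r=150+q.max()+1
        o,d=ray('wrist',(c,r),V); nn=D[:,2]; P=o+d*((O+55*nn-o)@nn)/(d@nn); rows.append(int(r)); xs.append(round(float((D.T@(P-O))[0]),1))
    print(n,rows,xs)
E
```

```text
clock: 20.15
eef_pos: [538.6, -148.1, 45.7]
orientation: [3.141, -0.174, -0.117]
ft_force: [0.5, -0.8, -0.0]
grip_width: 0.003
finger_force: 0.0
deck xyz [87.964 -0.239 18.636] tool x,z in deck [ 1.     0.    -0.001] [-0.001 -0.    -1.   ]
20.15 [ 538.578 -148.07    45.667] [ 3.141 -0.174 -0.117] [ 0.31   0.615 -0.143  2.031  0.21   0.333 -1.681]
packet_center [([275.4, 78.9], 0.86)]
deck xyz [89.225 -0.106 18.744] tool x,z in deck [1.    0.    0.001] [ 0.001  0.    -1.   ]
w7 [262, 263, 263, 263, 263] [42.5, 42.0, 42.0, 42.0, 42.0]
w8 [283, 283, 283, 283, 283] [94.8, 94.8, 94.8, 94.8, 94.8]
w9 [283, 283, 283, 283, 283] [129.2, 129.2, 129.2, 129.1, 129.1]
w10 [230, 230, 230, 230, 230] [125.9, 125.9, 125.9, 125.8, 125.8]
```

The packet is straight, with its back edge at deck x≈125.9. I'll re-touch lightly to make sure the buffer didn't push it back on release.

```bash
python3 -m pendant '[{"dx":0.163,"dy":-0.019,"dz":0.029,"ax":0,"ay":0,"az":0},{"dx":0.163,"dy":-0.019,"dz":0.029,"ax":0,"ay":0,"az":0},{"dx":0.163,"dy":-0.019,"dz":0.029,"ax":0,"ay":0,"az":0},{"dx":0.163,"dy":-0.019,"dz":0.029,"ax":0,"ay":0,"az":0},{"dx":0,"dy":0,"dz":0,"ax":0,"ay":0,"az":0},{"dx":0,"dy":0,"dz":0,"ax":0,"ay":0,"az":0}]' >/dev/null; python3 chk.py 4 && python3 -m pendant '[{"dx":0.0326,"dy":-0.0038,"dz":0.0058,"ax":0,"ay":0,"az":0},{"dx":0.0326,"dy":-0.0038,"dz":0.0058,"ax":0,"ay":0,"az":0}]' >/dev/null && python3 chk.py 4 && python3 -m pendant '[{"dx":0.0326,"dy":-0.0038,"dz":0.0058,"ax":0,"ay":0,"az":0},{"dx":0,"dy":0,"dz":0,"ax":0,"ay":0,"az":0}]' >/dev/null && python3 chk.py 4 && python3 -m pendant '[{"dx":0.0326,"dy":-0.0038,"dz":0.0058,"ax":0,"ay":0,"az":0},{"dx":0,"dy":0,"dz":0,"ax":0,"ay":0,"az":0}]' >/dev/null && python3 chk.py 4 && python3 -m pendant '[{"dx":0.0326,"dy":-0.0038,"dz":0.0058,"ax":0,"ay":0,"az":0},{"dx":0,"dy":0,"dz":0,"ax":0,"ay":0,"az":0}]' >/dev/null && python3 chk.py 4 && python3 -m pendant '[{"dx":0.0326,"dy":-0.0038,"dz":0.0058,"ax":0,"ay":0,"az":0},{"dx":0,"dy":0,"dz":0,"ax":0,"ay":0,"az":0}]' >/dev/null && python3 chk.py 4 && python3 -m pendant '[{"dx":0.0326,"dy":-0.0038,"dz":0.0058,"ax":0,"ay":0,"az":0},{"dx":0,"dy":0,"dz":0,"ax":0,"ay":0,"az":0}]' >/dev/null && python3 chk.py 4 && python3 -m pendant '[{"dx":0.0326,"dy":-0.0038,"dz":0.0058,"ax":0,"ay":0,"az":0},{"dx":0,"dy":0,"dz":0,"ax":0,"ay":0,"az":0}]' >/dev/null && python3 chk.py 4
```

```text
x 109.2 push -0.9 F [ 0.8 -0.2  0.4] tq [ 0.07  0.15 -0.02]
x 110.4 push 0.1 F [-0.4 -0.9  1. ] tq [0.04 0.23 0.04]
x 111.9 push 0.0 F [-0.1  0.1  0.5] tq [ 0.    0.15 -0.02]
x 112.9 push 0.6 F [-0.6 -0.1 -0.2] tq [0.07 0.14 0.01]
x 113.9 push -0.1 F [ 0.2  0.4 -0.4] tq [ 0.08  0.14 -0.08]
x 114.3 push 0.9 F [-1.  -0.4  0.2] tq [ 0.03  0.36 -0.01]
x 114.3 push 4.5 F [-4.9  1.5  3.1] tq [ 0.16  0.96 -0.03]
```

The packet hadn't moved: the finger touches it and the stop together at x≈114.3. I'll back off slowly, lift clear and check.

```bash
python3 -m pendant '[{"dx":-0.0326,"dy":0.0038,"dz":-0.0058,"ax":0,"ay":0,"az":0},{"dx":-0.0326,"dy":0.0038,"dz":-0.0058,"ax":0,"ay":0,"az":0},{"dx":-0.0326,"dy":0.0038,"dz":-0.0058,"ax":0,"ay":0,"az":0},{"dx":-0.163,"dy":0.019,"dz":-0.029,"ax":0,"ay":0,"az":0},{"dx":-0.326,"dy":0.038,"dz":-0.058,"ax":0,"ay":0,"az":0},{"dx":-0.326,"dy":0.038,"dz":-0.058,"ax":0,"ay":0,"az":0},{"dx":-0.326,"dy":0.038,"dz":-0.058,"ax":0,"ay":0,"az":0},{"dx":-0.115,"dy":0.013,"dz":0.657,"ax":0,"ay":0,"az":0},{"dx":-0.115,"dy":0.013,"dz":0.657,"ax":0,"ay":0,"az":0},{"dx":-0.115,"dy":0.013,"dz":0.657,"ax":0,"ay":0,"az":0},{"dx":-0.115,"dy":0.013,"dz":0.657,"ax":0,"ay":0,"az":0},{"dx":0,"dy":0,"dz":0,"ax":0,"ay":0,"az":0},{"dx":0,"dy":0,"dz":0,"ax":0,"ay":0,"az":0},{"dx":0,"dy":0,"dz":0,"ax":0,"ay":0,"az":0}]'
python3 - <<'E'
from h import *
from f import D,O
V=wristV(); im=snap('wrist','w11.png')[:,:,::-1]; h=cv2.cvtColor(np.ascontiguousarray(im),cv2.COLOR_BGR2HSV)
m=cv2.inRange(h,(17,150,60),(29,255,255)); nn=D[:,2]
k=max(cv2.findContours(m,0,2)[0],key=cv2.contourArea).reshape(-1,2)
Q=[]
for p in k:
    o,d=ray('wrist',p,V); P=o+d*((O+55*nn-o)@nn)/(d@nn); Q.append((D.T@(P-O))[:2])
Q=np.array(Q); print('back x',Q[:,0].min(),'y range',Q[:,1].min(),Q[:,1].max())
E
```

```text
clock: 22.92
eef_pos: [513.9, -145.2, 121.9]
orientation: [3.142, -0.174, -0.117]
ft_force: [-0.2, 0.4, -0.2]
grip_width: 0.007
finger_force: 0.0
deck xyz [76.79  -0.246 98.071] tool x,z in deck [ 1.     0.    -0.001] [-0.001 -0.    -1.   ]
back x 125.6660117143274 y range -31.54406643364841 33.06105838218712
```

View pics/w11.png

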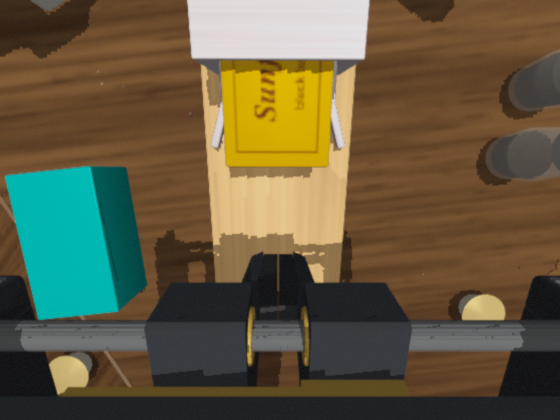

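The packet lies straight in the channel under the hood, with its back edge at row 165 and centred within 1 mm. The arm is clear and the bystanders haven't moved. Handing in.

```bash
python3 -c "
from station import robot
print(robot.sign_off())"
```

```text
the job is handed in; nothing more can be done
None
```

The tea packet lies flat in the channel under the hood, resting against the hidden stop; I pressed it with about 8.5 N at most (limit 18 N), the arm is clear, I saw no bystander disturbed, and the job was handed in at about 23 s (no verdict came back).

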